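Lift a roll with the tongs from under its cover

TASK

Take the clear cover off the white board by its knob and set it down, rim down and without dropping it, on the black drying mat. Then pick up the kitchen tongs, close their heads on the bread roll and lift it at least 10 cm above the board; the roll is food, so only the tongs may touch it, and it must not land on the table. Finish still holding it up steadily in the tongs, with the cover standing on the mat and the other things left where they were.

Things in the scene. Friction and masses are not known exactly. Their poses are not given: they have to be found in the camera images.
- board: White plastic cutting board, 270 (x) by 220 (y) by 15 thick, does not shift. Origin: centre of its underside, on the table; its top is at z = 0.015. It and the mat lie to the left and right of the tongs, either way round.
- mat: Black rubber drying mat, 220 by 220, 3 thick, empty, does not shift. Origin: centre of its underside.
- cover: Clear rigid plastic dome cover with a white knob on top, standing rim down on the board over the roll; 172 across, dome 80 high, walls 4, open below, about 0.24 kg. Origin: centre of the rim plane; z up.
- cover_knob (a point): Point on the axis of the cover's knob, 102 above the rim plane and 22 above the dome's flat top: put the TCP here. Round knob, 24 to 29 across, 34 high (its top is 12 above this point).
- roll: Small round bread roll, rigid, 51 across at its widest (16 above its base), 40 high, flat base 38 across, about 30 g. Starts under the cover, on the board near its middle (within 20 each way). Origin: centre of its base; z up.
- roll_center (a point): Point on the roll's axis, 17 above its base, at its widest part.
- tongs: Steel spring tongs lying on the table on the edges of their arms, so that they open and shut level; 250 from hinge to the ends of the heads, arms 20 to 24 high, about 0.11 kg, centre of mass at x = 109. Origin: on the hinge, underside; +x runs midway between the open arms to the heads (away from the robot), z up. This body carries the +y arm.
- tongs_arm: The tongs' -y arm, mirror image of the other, on the same hinge and origin; a spring holds it open (as at the start, axes then as the tongs') and it turns up to 0.40 rad about z as they shut. Squeezed between two fingers both arms move in equally; at point tongs_grip this takes about 4.5 N a side to start, 8.5 N when closed on the roll.
- tongs_grip (a point): Midway between the open arms at x = 115 in the tongs' frame, 12 above their underside: grip here, fingers closing across the tongs. Black grip pads on the arms' outsides, x = 82 to 148; width over them here 60 open, about 33 when stopped by the roll. Squeezed to about 49 the tongs can be carried, still open; each mm off this width takes about 2 off the gap of the heads.
- tongs_heads (a point): Midway between the heads of the open tongs at x = 222, 12 above their underside. The heads are V-shaped hollows, deepest here, 24 high; gap 106 here with the tongs open, 86 at the ends (x = 249). To take the roll, bring this point over its axis with the underside of the tongs about 5 above the board.
- shaker: Bystander, leave alone: steel shaker, 50 across, 92 high. Origin under its middle.
- squeeze_bottle: Bystander, leave alone: white squeeze bottle with red nozzle, 56 across, 152 high. Origin under its middle.
- ramekin: Bystander, leave alone: white ramekin, 84 across, 42 high. Origin under its middle.
- mug: Bystander, leave alone: white mug, 80 across, 85 high. Origin under its middle.
- jar: Bystander, leave alone: glass jar with steel lid, 72 across, 100 high. Origin under its middle.
- spatula: Bystander, leave alone: black spatula lying down, 240 long. Origin at its middle, underside.
- peeler: Bystander, leave alone: black-handled peeler lying down, 160 long. Origin at its middle, underside.

How it is judged:
On the way, in this order (a step that is already met when the one before it is completed fails the run):
1. the cover stands rim down on the drying mat, let go (x of cover in the frame of mat between -0.05 and 0.05 m and y of cover in the frame of mat between -0.05 and 0.05 m and height (world z) of cover below 0.01 m and angle between cover's own z axis and vertical below 0.1 rad and contact force between the fingers and cover below 0.1 N and linear speed of cover below 0.02 m/s), for 0.2 s.
2. the tongs, in the gripper, hold the roll lifted 8 cm or more above the board (z of roll_center in the frame of board above 0.112 m and contact force between tongs_arm and roll above 0.5 N and contact force between the fingers and tongs above 2 N and x of roll_center in the frame of tongs between 0.195 and 0.255 m and z of roll_center in the frame of tongs between -0.01 and 0.034 m and height (world z) of tongs above 0.05 m), for 0.2 s.
At the end, for the whole second after the job is handed in: Robot grips the tongs, off the table; the roll is between the heads, centre 112 mm or more above the board's underside, still (under 30 mm/s), pressed over 0.5 N, off the board; cover let go, rim down on the mat (tilt under 0.1 rad, within 50 mm of its middle along each side) (all of step 2 and x of cover in the frame of mat between -0.05 and 0.05 m and y of cover in the frame of mat between -0.05 and 0.05 m and height (world z) of cover below 0.01 m and angle between cover's own z axis and vertical below 0.1 rad and contact force between the fingers and cover below 0.1 N and linear speed of roll below 0.03 m/s and contact force between roll and board below 0.05 N); the arm keeps its last pose, push and grip.
It fails at once if the robot touches the roll (contact force between any of the fingers, the arm and roll above 0.2 N).
It fails at once if the roll lands on the table (height (world z) of roll_center below 0.028 m).
It fails at once if the cover is dropped (linear speed of cover above 0.6 m/s and contact force between the fingers and cover below 0.1 N).
It fails at once if the cover is tipped over (angle between cover's own z axis and vertical above 0.7 rad).
It fails at once if a bystander is disturbed (moved more than 40 mm) (distance of any of shaker, squeeze_bottle, ramekin, mug, jar, spatula, peeler from where it was at the start of the episode above 0.04 m).
It also fails if it takes over 64 s, if anything falls off the work surface, if the arm or the gripper's body presses on something with over 40 N, if the wrist force passes 120 N, or if a joint passes its speed limit or range.

ROBOT

A 7-joint arm with a two-finger parallel gripper is mounted at the origin on the work surface. World frame = base frame: x ahead of the robot, y to its left, z up, the work surface at z = 0. Lengths are in m, angles in rad, forces in N, time in s.
With the tool pointing down it reaches from about 0.425 to 0.95 m from the base axis. Payload 4.7 kg.
Tool frame: the origin (TCP) lies between the finger pads, 19 mm behind the fingertips; this is the grasp point; z points along the fingers, y is the line along which they close (so a half turn about z gives the same grasp; the last joint's range is limited). The gripper opens to 85 mm and grips with 20 to 120 N. Pads are 22 mm wide; open, the fingers measure 114 mm over their backs; the gripper's body (76 mm by 85 mm) begins 54 mm behind the grasp point. The pads swing forward as they close: fully open they stand 13 mm farther back than shut.
Start: joints at [-1.152, 0.469, -0.049, 1.532, 0.024, 1.141, -0.082], TCP at [0.292, 0.608, 0.25] pointing down, gripper open.
Joint ranges: [-2.59, 2.59], [-0.33, 1.99], [-1.39, 1.29], [0.1, 2.45], [-1.04, 4.18], [0.21, 1.99], [-2.66, 2.66]. Speed limits (rad/s): [2.57, 2.57, 3.14, 3.14, 3.14, 3.14, 3.14].

INTERFACE

Orientations are given as a rotation vector (axis times angle).
In Python, from station import monitor, vision, job gives the robot as it stands.
- The arm moves only by the tool send_rows, never from a script. Its argument "motion" is a list of rows, each a list of 4 numbers: the shift along the world's x, y, z in mm, then the turn about the world's z in rad. A call has 1 to 8 rows; each row is the pose to reach, as a shift and turn from the pose commanded when the call began; what a row does not reach only later rows make up. A row lasts 1/12 s, in which the tool goes at most 41.7 mm and 7.16 degrees, less where a joint would pass 70% of its speed; a pose out of reach is approached as far as the arm can. A call with a gripper value outside its range is refused whole. "jaw" is the opening, from -1 (shut) to 1 (fully open), set as the call begins (left out, the last holds). The fingers move at their own pace and stop on an object; "grip_force" is the grip in N (left out, the last holds). Time passes only in rows, so rows that repeat a pose let the fingers close. It gives the time, the measured TCP pose, the force, the opening and the grip force at its end, in the units of the state.
- monitor.sense(): the state, without advancing time (a new reading comes with each control period).
- vision.read_camera(name): name is "scene" or "side" or "wrist"; returns a dict with "frame" (400x640x3 uint8, red, green, blue), "K" (3x3 intrinsics, pixels), "R" (3x3) and "t" (3): a world point X has camera coordinates R X + t; the wrist camera has in their place "mount" (4x4, takes a point from camera to tool coordinates, whose origin is the TCP and whose axes are the flange's). Camera axes: x right, y down, z forward; pixel columns grow to the right and rows downward; lengths in m; the calibration is good to about 2 mm. A picture is of the moment at which its call begins: read the wrist's pose just before it. There is no depth.
- job.finish_job(): hands the job in; it is judged then, once.
The state is a dict: "t": time; "joint_positions": joint angles; "qvel": joint speeds; "joint_efforts": joint torques, N m; "position": TCP position; "orientation": TCP orientation; "ft_force": force on the tool from outside, world axes, zero at the start; "torque": the same for the moment, N m; "width": finger opening in m; "grip_force": force on a finger pad.
Only numpy, scipy, OpenCV 4.12 (cv2) and the standard library are available. Lean on these libraries where they do the work, as an engineer would, in place of code of your own. Each camera call takes 0.05 s, during which the arm holds its last target. There are 200 camera calls.

## Working session

There is one attempt and no reset: what is moved stays moved. The work goes in short steps, Python scripts to look and compute and a tool call to move; the robot and the scene stay as the last step left them, time stands still between calls to the robot, and variables do not carry over. Pictures are saved under pics/ and viewed, at most 10 in all, crops included, and the job is handed in when it is done.

Besides the shell and the picture viewer there is one more tool, called after ">>>" as name(argument=value, ...), one argument or row to a line, values as JSON. send_rows: Moves the arm, as the interface text tells. Its arguments: {"type":"object","properties":{"motion":{"type":"array","items":{"type":"array","items":{"type":"number"}}},"jaw":{"type":"number"},"grip_force":{"type":"number"}},"required":["motion"]}

```bash
mkdir -p pics; python3 - <<'E'
from station import monitor, vision, job
import cv2,numpy as np
s=monitor.sense(); print({k:np.round(v,3) for k,v in s.items()})
for n in ["scene","side"]:
    c=vision.read_camera(n); np.savez(f"pics/{n}0.npz",**{k:v for k,v in c.items()})
    cv2.imwrite(f"pics/{n}0.png",c["frame"][:,:,::-1]); print(n,c["K"].round(1).tolist(),(-c["R"].T@c["t"]).round(3))
E
```

```text
{'t': np.float64(0.0), 'joint_positions': array([-1.152,  0.469, -0.049,  1.534,  0.024,  1.141, -0.082]), 'qvel': array([-0.002, -0.001,  0.001,  0.001, -0.001,  0.001,  0.002]), 'joint_efforts': array([ 0.0000e+00, -5.1030e+01, -4.7000e-02, -2.3773e+01,  1.1000e-02,
        7.0000e-03, -0.0000e+00]), 'position': array([0.292, 0.608, 0.249]), 'orientation': array([-6.970e-01, -3.063e+00,  3.000e-03]), 'ft_force': array([-0.222, -0.541, -0.4  ]), 'torque': array([ 0.049, -0.049, -0.007]), 'grip_force': np.float64(0.0), 'width': np.float64(0.085)}
scene [[369.7, 0.0, 320.1], [0.0, 369.7, 200.8], [0.0, 0.0, 1.0]] [1.3   0.166 1.344]
side [[379.4, 0.0, 323.9], [0.0, 379.4, 196.1], [0.0, 0.0, 1.0]] [ 0.069 -0.917  0.969]
```

View pics/scene0.png

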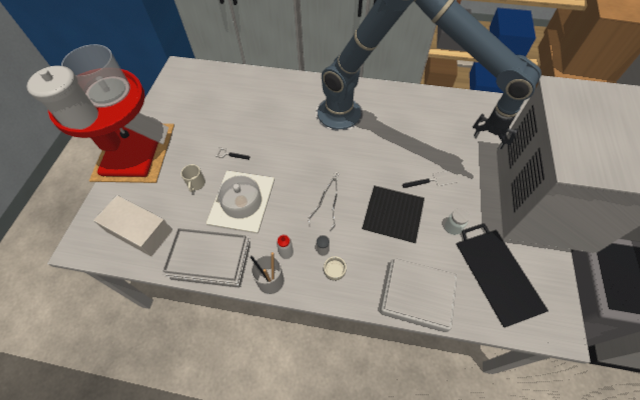

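View pics/side0.png

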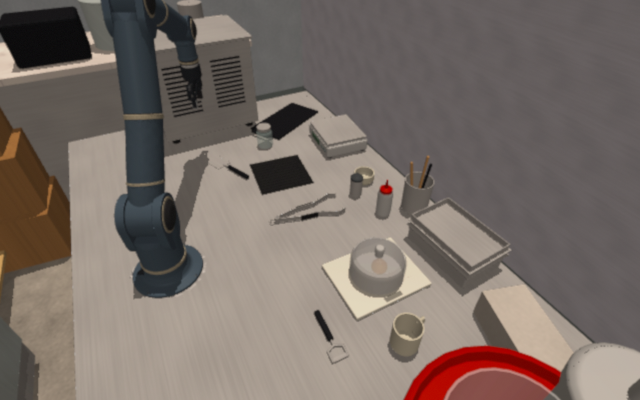

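The scene view shows the board around (240,200), the knob near (237,188), the mat near (393,213), and the tongs with their hinge at (337,177) and heads near (310,222) and (332,226). The bottle (284,243) and shaker (322,243) stand just beyond the heads. Next I'll measure.

```bash
cat > h.py <<'E'
import numpy as np, cv2
from station import monitor, vision, job
def cam(n):
    c=vision.read_camera(n); return c
def saved(n): return dict(np.load(f"pics/{n}0.npz"))
def ray(c,uv):
    d=c["R"].T@np.linalg.solve(c["K"],[uv[0],uv[1],1.]); return -c["R"].T@c["t"],d/np.linalg.norm(d)
def plane(c,uv,z):
    o,d=ray(c,uv); return o+d*(z-o[2])/d[2]
def proj(c,X):
    p=c["K"]@(c["R"]@np.asarray(X)+c["t"]); return p[:2]/p[2]
def tri(a,ua,b,ub):
    o,d=ray(a,ua);p,e=ray(b,ub); s=np.linalg.lstsq(np.c_[d,-e],p-o,rcond=None)[0]
    A=o+s[0]*d;B=p+s[1]*e; return (A+B)/2,np.linalg.norm(A-B)
def big(m,win):
    x0,y0,x1,y1=win; k=np.zeros_like(m); k[y0:y1,x0:x1]=m[y0:y1,x0:x1]
    cs,_=cv2.findContours(k,cv2.RETR_EXTERNAL,cv2.CHAIN_APPROX_NONE); return max(cs,key=cv2.contourArea)
def rect(c,m,win,z):
    q=big(m,win).reshape(-1,2); P=np.array([plane(c,u,z)[:2] for u in q]).astype(np.float32)*1000
    return cv2.minAreaRect(P)
E
python3 - <<'E'
from h import *
S=saved("scene");D=saved("side")
for n,c,wm,wb in [("scene",S,(350,175,435,250),(195,160,285,240)),("side",D,(240,145,320,205),(310,220,440,320))]:
    g=c["frame"].astype(int); mx=g.max(2)
    print(n,"mat",rect(c,(mx<60).astype(np.uint8),wm,.003))
    hs=cv2.cvtColor(c["frame"],cv2.COLOR_RGB2HSV)
    print(n,"board",rect(c,((hs[...,2]>205)).astype(np.uint8),wb,.015), c["frame"][wb[1]+15,wb[0]+5],c["frame"][225,230] if n=="scene" else c["frame"][300,362])
def up(c,w,k,nm):
    x0,y0,x1,y1=w; return cv2.resize(c["frame"][y0:y1,x0:x1,::-1],None,fx=k,fy=k,interpolation=cv2.INTER_CUBIC)
a=up(S,(200,160,350,235),5,0);b=up(D,(265,185,415,310),4,0)[:, :]
cv2.imwrite("pics/a.png",a); cv2.imwrite("pics/b.png",b)
E
```

```text
scene mat ((524.0625, 309.91357421875), (215.1944580078125, 214.13861083984375), 83.32337951660156)
scene board ((574.9681396484375, -327.2812805175781), (216.3240966796875, 266.9029235839844), 89.66350555419922) [105 101  87] [227 222 204]
side mat ((519.4293212890625, 308.66412353515625), (212.5224151611328, 213.7723846435547), 83.20028686523438)
side board ((573.0665283203125, -329.15716552734375), (214.8441925048828, 265.6082458496094), 89.57201385498047) [167 155 144] [225 213 188]
```

View pics/a.png

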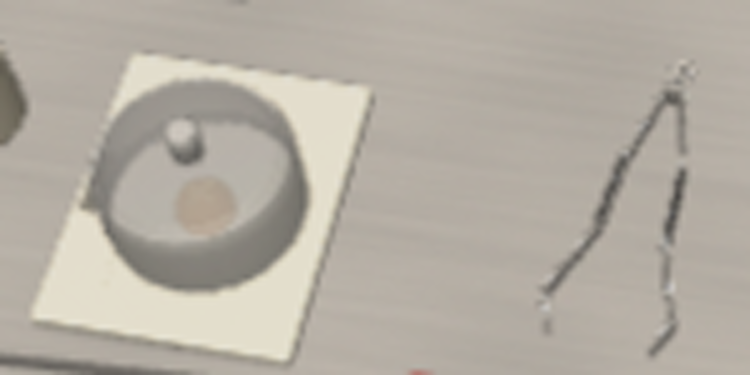

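View pics/b.png

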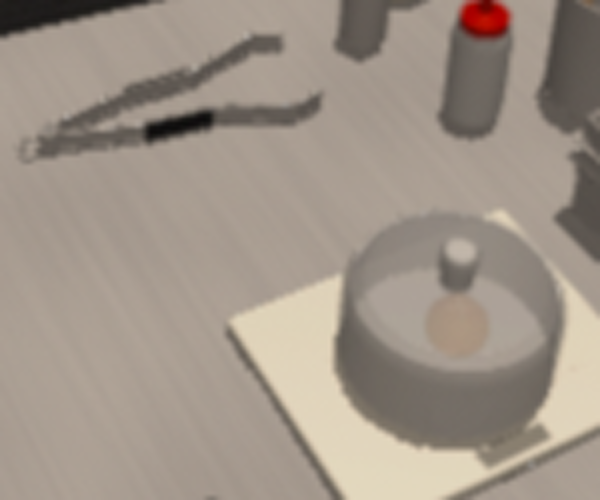

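The knob shows at scene (237,188) and side (380,251). The tongs' dark pads show at scene crops (612,192) and (676,204), and the heads at about (545,310) and (665,338). Now I'll triangulate.

```bash
python3 - <<'E'
from h import *
S=saved("scene");D=saved("side")
A=lambda x,y:(200+x/5-.4,160+y/5-.4); B=lambda x,y:(265+x/4-.4,185+y/4-.4)
r=lambda v:np.round(v,4)
X,e=tri(S,A(184,140),D,B(459,266)); print("knob",r(X),e)
X,e=tri(S,A(183,127),D,B(460,250)); print("knobtop",r(X),e)
X,e=tri(S,A(205,206),D,B(457,325)); print("roll?",r(X),e)
for nm,p,z in [("hingeS",A(680,70),.012),("crotchS",A(672,97),.02),("Lpad0",A(625,158),.02),("Lpad1",A(600,228),.02),("Rpad0",A(681,168),.02),("Rpad1",A(670,240),.02),("Lbend",A(545,290),.02),("Ltip",A(547,330),.012),("Rbend",A(672,325),.012),("Rtip",A(651,354),.012)]:
    print(nm,r(plane(S,p,z)))
for nm,p,z in [("hinge",B(28,150),.012),("pad0",B(146,131),.012),("pad1",B(212,119),.012),("tip",B(321,98),.02),("bend",B(297,117),.012),("fartip",B(281,42),.015),("farbend",B(250,42),.015)]:
    print("side",nm,r(plane(D,p,z)))
for n,c,u in [("scene",S,(284,240)),("scene",S,(322,238)),]: print(r(plane(c,u,.09)))
g=S["frame"].astype(int).max(2)
m=((g<70)*255).astype(np.uint8)
n,l,st,ce=cv2.connectedComponentsWithStats(m[160:240,300:350]); 
for i in range(1,n):
    if st[i,4]>5: print("dark",st[i],r(plane(S,ce[i]+[300,160],.02)))
E
```

```text
knob [ 0.5789 -0.3246  0.1116] 0.0012971734043717641
knobtop [ 0.5779 -0.3228  0.1285] 0.003100076705985753
roll? [ 0.591  -0.3198  0.0308] 5.019499827946365e-05
hingeS [0.3756 0.0451 0.012 ]
crotchS [0.4104 0.0435 0.02  ]
Lpad0 [0.4786 0.0144 0.02  ]
Lpad1 [0.5495 0.0059 0.02  ]
Rpad0 [0.4803 0.0626 0.02  ]
Rpad1 [0.5509 0.0648 0.02  ]
Lbend [ 0.6144 -0.0277  0.02  ]
Ltip [ 0.6459 -0.0201  0.012 ]
Rbend [0.6241 0.0785 0.012 ]
Rtip [0.6526 0.0662 0.012 ]
side hinge [0.3717 0.0394 0.012 ]
side pad0 [0.4768 0.0128 0.012 ]
side pad1 [ 0.5379 -0.0008  0.012 ]
side tip [ 0.6372 -0.0299  0.02  ]
side bend [ 0.609  -0.0348  0.012 ]
side fartip [0.6468 0.0634 0.015 ]
side farbend [0.6199 0.0774 0.015 ]
[ 0.759  -0.0892  0.09  ]
[0.7265 0.0486 0.09  ]
```

Knob at about (0.578, -0.324), height consistent with 0.117. Mat centre about (0.522, 0.309). Tongs hinge about (0.397, 0.044), yaw about -0.09. I'll move over the knob and turn the closing line across the tongs on the way.

>>> send_rows(
  motion=[
    [95, -310, 0, 0.2],
    [95, -310, 0, 0.36],
    [95, -310, 0, 0.36],
    [95, -310, 0, 0.36],
    [95, -310, 0, 0.36],
    [95, -310, 0, 0.36],
    [95, -310, 0, 0.36],
    [95, -310, 0, 0.36],
  ],
  jaw=1,
)

```text
t: 0.77
position: [0.3878, 0.2947, 0.2497]
orientation: [-0.142, -3.138, 0.002]
ft_force: [0.3, -0.3, 0.1]
width: 0.0853
grip_force: 0.0
```

>>> send_rows(
  motion=[
    [96, -312, 0, 0],
    [96, -312, 0, 0],
    [96, -312, 0, 0],
    [96, -312, 0, 0],
    [96, -312, 0, 0],
    [96, -312, 0, 0],
    [96, -312, 0, 0],
    [96, -312, 0, 0],
  ],
)

```text
t: 1.43
position: [0.4832, -0.0167, 0.25]
orientation: [0.141, 3.138, -0.001]
ft_force: [0.3, 0.7, -0.3]
width: 0.0853
grip_force: 0.0
```

>>> send_rows(
  motion=[
    [95, -310, 0, 0],
    [95, -310, 0, 0],
    [95, -310, 0, 0],
    [95, -310, 0, 0],
    [95, -310, 0, 0],
    [95, -310, 0, 0],
    [95, -310, 0, 0],
    [95, -310, 0, 0],
  ],
)

```text
t: 2.1
position: [0.578, -0.327, 0.2495]
orientation: [-0.141, -3.138, 0.002]
ft_force: [-0.0, -0.1, 0.9]
width: 0.0859
grip_force: 0.0
```

>>> send_rows(
  motion=[
    [0, 0, 0, 0],
    [0, 0, 0, 0],
  ],
)

```text
t: 2.27
position: [0.5774, -0.3257, 0.2489]
orientation: [-0.144, -3.136, 0.0]
ft_force: [1.3, -0.2, -0.2]
width: 0.0853
grip_force: 0.0
```

```bash
cat >> h.py <<'E'
def wrist():
    s=monitor.sense(); c=vision.read_camera("wrist")
    T=np.eye(4); T[:3,:3]=cv2.Rodrigues(np.array(s["orientation"],float))[0]; T[:3,3]=s["position"]
    W=T@c["mount"]; c["R"]=W[:3,:3].T; c["t"]=-c["R"]@W[:3,3]; c["s"]=s; return c
E
python3 - <<'E'
from h import *
c=wrist(); s=c["s"]; print({k:np.round(s[k],4) for k in ["t","position","orientation","joint_positions","width"]})
np.savez("pics/w1.npz",**{k:c[k] for k in["frame","K","R","t"]})
print("knob expected at",proj(c,[.578,-.324,.117]),"roll",proj(c,[.591,-.32,.032]))
cv2.imwrite("pics/w1.png",c["frame"][:,:,::-1])
E
```

```text
{'t': np.float64(2.2667), 'position': array([ 0.5774, -0.3257,  0.2489]), 'orientation': array([-1.4370e-01, -3.1363e+00,  5.0000e-04]), 'joint_positions': array([ 0.1831,  0.4646,  0.3817,  1.5837, -0.1843,  1.1308,  2.0864]), 'width': np.float64(0.0853)}
knob expected at [323.62873739 191.47472565] roll [327.6744956  180.12249589]
```

View pics/w1.png

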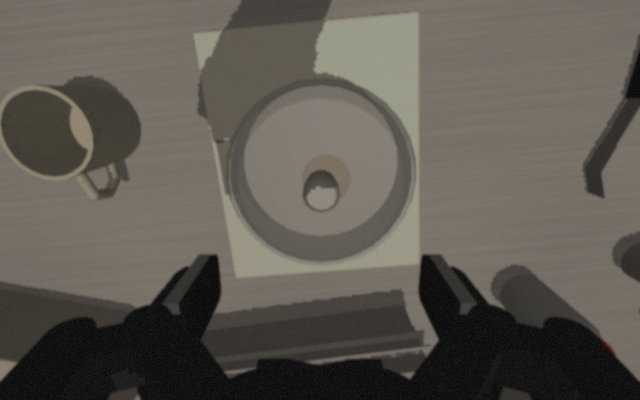

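The wrist view shows the knob with its top near (321,198), within 2–3 px of the expected spot, and the roll below it near (327,178). The grasp point is good, so I'll go down and close.

>>> send_rows(
  motion=[
    [0, 1, -30, 0],
    [0, 1, -60, 0],
    [0, 1, -90, 0],
    [0, 1, -110, 0],
    [0, 1, -122, 0],
    [0, 1, -130, 0],
    [0, 1, -132, 0],
    [0, 1, -132, 0],
  ],
)

```text
t: 2.98
position: [0.5787, -0.322, 0.1185]
orientation: [0.136, 3.138, 0.0]
ft_force: [-0.4, -0.8, 0.9]
width: 0.0856
grip_force: 0.0
```

>>> send_rows(
  motion=[
    [0, 0, 0, 0],
    [0, 0, 0, 0],
    [0, 0, 0, 0],
    [0, 0, 0, 0],
    [0, 0, 0, 0],
    [0, 0, 0, 0],
    [0, 0, 0, 0],
    [0, 0, 0, 0],
  ],
  jaw=-1,
  grip_force=40,
)

```text
t: 3.65
position: [0.5785, -0.3231, 0.1189]
orientation: [0.138, 3.137, -0.001]
ft_force: [-1.5, 0.0, 4.8]
width: 0.0276
grip_force: 39.6
```

>>> send_rows(
  motion=[
    [0, 0, 4, 0],
    [0, 0, 10, 0],
    [0, 0, 20, 0],
    [0, 0, 40, 0],
    [0, 0, 60, 0],
    [0, 0, 80, 0],
    [0, 0, 95, 0],
    [0, 0, 100, 0],
  ],
)

```text
t: 4.32
position: [0.5793, -0.3232, 0.2213]
orientation: [0.138, 3.134, -0.003]
ft_force: [0.3, -0.6, -1.8]
width: 0.027
grip_force: 39.7
```

```bash
python3 - <<'E'
from h import *
s=monitor.sense();print({k:np.round(s[k],4) for k in ["t","position","ft_force","torque","width","grip_force"]})
c=wrist(); d=cam("side")
np.savez("pics/w2.npz",**{k:c[k] for k in["frame","K","R","t"]}); np.savez("pics/d2.npz",**{k:d[k] for k in["frame","K","R","t"]})
im=np.vstack([c["frame"][::2,::2],d["frame"][150:350,230:550]]); cv2.imwrite("pics/c2.png",cv2.resize(im,None,fx=1.5,fy=1.5)[:,:,::-1])
E
```

```text
{'t': np.float64(4.3167), 'position': array([ 0.5793, -0.3232,  0.2213]), 'ft_force': array([ 0.265 , -0.6373, -1.8335]), 'torque': array([-0.0384, -0.0514, -0.0053]), 'width': np.float64(0.027), 'grip_force': np.float64(39.7036)}
```

View pics/c2.png

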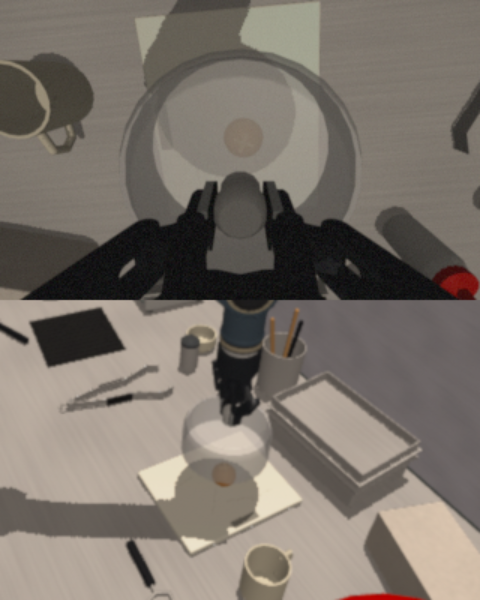

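The cover is up in the gripper and the roll is still on the board. I'll carry the cover over the tongs to the mat.

>>> send_rows(
  motion=[
    [-1, 6, 0, 0],
    [-2, 18, 0, 0],
    [-4, 38, 0, 0],
    [-6, 63, 0, 0],
    [-8, 90, 0, 0],
    [-11, 118, 0, 0],
    [-13, 146, 0, 0],
    [-16, 174, 0, 0],
  ],
)

```text
t: 5.08
position: [0.5611, -0.1455, 0.2167]
orientation: [-0.136, -3.136, -0.002]
ft_force: [-0.4, -0.0, -3.0]
width: 0.0269
grip_force: 39.7
```

>>> send_rows(
  motion=[
    [-3, 28, 0, 0],
    [-5, 56, 0, 0],
    [-8, 84, 0, 0],
    [-10, 112, 0, 0],
    [-13, 140, 0, 0],
    [-15, 168, 0, 0],
    [-18, 196, 0, 0],
    [-20, 224, 0, 0],
  ],
)

```text
t: 5.75
position: [0.5402, 0.0779, 0.2169]
orientation: [-0.136, -3.136, 0.0]
ft_force: [0.4, -0.6, -1.9]
width: 0.0272
grip_force: 39.7
```

>>> send_rows(
  motion=[
    [-3, 28, 0, 0],
    [-6, 56, 0, 0],
    [-9, 84, 0, 0],
    [-12, 112, 0, 0],
    [-15, 140, 0, 0],
    [-17, 162, 0, 0],
    [-18, 178, 0, 0],
    [-19, 188, 0, 0],
  ],
)

```text
t: 6.42
position: [0.5208, 0.2668, 0.2167]
orientation: [-0.131, -3.136, -0.0]
ft_force: [0.2, -0.6, -2.4]
width: 0.0273
grip_force: 39.7
```

>>> send_rows(
  motion=[
    [-1, 25, 0, 0],
    [-1, 38, 0, 0],
    [-1, 44, 0, 0],
    [-1, 46, 0, 0],
    [-1, 46, 0, 0],
  ],
)

```text
t: 6.83
position: [0.5221, 0.3089, 0.2176]
orientation: [-0.138, -3.138, 0.002]
ft_force: [-0.9, -0.2, -2.4]
width: 0.027
grip_force: 39.8
```

```bash
python3 - <<'E'
from h import *
c=wrist(); s=c["s"];print({k:np.round(s[k],4) for k in ["t","position","orientation","joint_positions","ft_force","width","grip_force"]})
np.savez("pics/w3.npz",**{k:c[k] for k in["frame","K","R","t"]})
cv2.imwrite("pics/w3.png",c["frame"][:,:,::-1])
a=.12
E
```

```text
{'t': np.float64(6.8333), 'position': array([0.5221, 0.3089, 0.2176]), 'orientation': array([-1.380e-01, -3.138e+00,  1.600e-03]), 'joint_positions': array([-0.7367,  0.387 ,  0.175 ,  1.748 , -0.0768,  1.0143,  0.9491]), 'ft_force': array([-0.9091, -0.2273, -2.3627]), 'width': np.float64(0.027), 'grip_force': np.float64(39.8101)}
```

>>> send_rows(
  motion=[
    [0, 0, -10, 0],
    [0, 0, -30, 0],
    [0, 0, -50, 0],
    [0, 0, -70, 0],
    [0, 0, -85, 0],
    [0, 0, -96, 0],
    [0, 0, -102, 0],
    [0, 0, -105, 0],
  ],
)

```text
t: 7.55
position: [0.5221, 0.3086, 0.112]
orientation: [-0.139, -3.137, 0.002]
ft_force: [-0.9, -0.2, -2.5]
width: 0.0274
grip_force: 39.8
```

>>> send_rows(
  motion=[
    [0, 0, -1, 0],
    [0, 0, -2, 0],
    [0, 0, -3, 0],
    [0, 0, -4, 0],
    [0, 0, -5, 0],
    [0, 0, -5, 0],
  ],
)

```text
t: 8.05
position: [0.5222, 0.3096, 0.1082]
orientation: [0.138, 3.138, 0.0]
ft_force: [-0.6, 0.4, -1.8]
width: 0.0274
grip_force: 39.8
```

>>> send_rows(
  motion=[
    [0, 0, -0.5, 0],
    [0, 0, -1, 0],
    [0, 0, -1.5, 0],
    [0, 0, -2, 0],
    [0, 0, -2, 0],
  ],
)

```text
t: 8.47
position: [0.5222, 0.3098, 0.1069]
orientation: [-0.137, -3.139, -0.001]
ft_force: [-1.7, -0.9, 4.0]
width: 0.0274
grip_force: 40.4
```

The wrist force has turned to +4 N, so the rim is down. Releasing and rising.

>>> send_rows(
  motion=[
    [0, 0, 0, 0],
    [0, 0, 0, 0],
    [0, 0, 0, 0],
    [0, 0, 0, 0],
    [0, 0, 0, 0],
    [0, 0, 0, 0],
    [0, 0, 0, 0],
    [0, 0, 0, 0],
  ],
  jaw=1,
)

```text
t: 9.13
position: [0.5222, 0.3095, 0.106]
orientation: [-0.138, -3.139, -0.0]
ft_force: [0.1, 0.1, -0.6]
width: 0.085
grip_force: 0.0
```

>>> send_rows(
  motion=[
    [0, 0, 10, 0],
    [0, 0, 30, 0],
    [0, 0, 60, 0],
    [0, 0, 95, 0],
    [0, 0, 120, 0],
    [0, 0, 135, 0],
    [0, 0, 140, 0],
    [0, 0, 140, 0],
  ],
)

```text
t: 9.8
position: [0.5228, 0.3098, 0.248]
orientation: [0.138, 3.136, 0.004]
ft_force: [0.5, 0.5, -0.8]
width: 0.0853
grip_force: 0.0
```

>>> send_rows(
  motion=[
    [-20, -273, 0, 0],
    [-20, -273, 0, 0],
    [-20, -273, 0, 0],
    [-20, -273, 0, 0],
    [-20, -273, 0, 0],
    [-20, -273, 0, 0],
    [-20, -273, 0, 0],
    [-20, -273, 0, 0],
  ],
)

```text
t: 10.47
position: [0.5006, 0.0295, 0.2449]
orientation: [-0.154, -3.135, 0.005]
ft_force: [-0.4, 0.7, 0.6]
width: 0.0855
grip_force: 0.0
```

>>> send_rows(
  motion=[
    [0, 0, 0, 0],
    [0, 0, 0, 0],
  ],
)

```text
t: 10.63
position: [0.5017, 0.0375, 0.2451]
orientation: [-0.136, -3.137, -0.0]
ft_force: [0.8, 0.0, 0.2]
width: 0.0856
grip_force: 0.0
```

```bash
python3 - <<'E'
from h import *
c=wrist(); s=c["s"];print({k:np.round(s[k],4) for k in ["t","position","orientation","joint_positions","ft_force","width","grip_force"]})
d=cam("side"); e=cam("scene")
for n,q in [("w4",c),("d4",d),("s4",e)]: np.savez(f"pics/{n}.npz",**{k:q[k] for k in["frame","K","R","t"]})
im=np.vstack([c["frame"],np.hstack([d["frame"][130:330,230:550],e["frame"][130:330,180:500]])]); cv2.imwrite("pics/c4.png",im[:,:,::-1])
E
```

```text
{'t': np.float64(10.6333), 'position': array([0.5017, 0.0375, 0.2451]), 'orientation': array([-1.3610e-01, -3.1367e+00, -3.0000e-04]), 'joint_positions': array([-0.4167,  0.1927,  0.2991,  1.953 , -0.0674,  1.0072,  1.3975]), 'ft_force': array([0.7727, 0.0177, 0.2246]), 'width': np.float64(0.0856), 'grip_force': np.float64(0.0)}
```

View pics/c4.png

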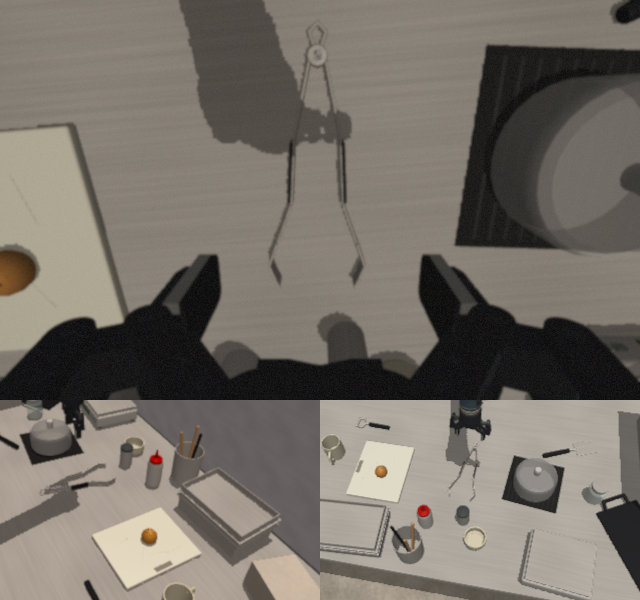

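The cover stands on the mat and the roll is bare on the board. In the wrist view the tongs' hinge is at (317,55), the pads at (291,172) and (343,172), and the head tips at (281,285) and (353,285).

```bash
python3 - <<'E'
from h import *
L=lambda n:dict(np.load(f"pics/{n}.npz")); W,D,S=L("w4"),L("d4"),L("s4"); r=lambda v:np.round(v,4)
pts={"hinge":(317,55),"Lp0":(291,142),"Lp1":(291,203),"Rp0":(342,142),"Rp1":(344.5,203),"Lb":(271,260),"Lt":(281,285),"Rb":(363,262),"Rt":(353,285)}
P={k:plane(W,u,.022)[:2] for k,u in pts.items()}
for k,v in P.items(): print(k,r(v))
tip=(P["Lt"]+P["Rt"])/2; h=P["hinge"]; d=tip-h; print("len",np.linalg.norm(d),"yaw",np.arctan2(d[1],d[0]))
for a,b in [("Lp0","Rp0"),("Lp1","Rp1"),("Lb","Rb"),("Lt","Rt")]: m=(P[a]+P[b])/2; print(a,r(m),np.linalg.norm(P[a]-P[b]),np.arctan2(*(m-h)[::-1]))
def cen(c,win):
    h=cv2.cvtColor(c["frame"],cv2.COLOR_RGB2HSV); m=((h[...,0]<20)&(h[...,1]>110)).astype(np.uint8)
    q=big(m,win); (x,y),w,_=cv2.minAreaRect(q); return np.array([x,y]),w
a,wa=cen(S,(225,185,260,215)); b,wb=cen(D,(360,245,400,285)); X,e=tri(S,a,D,b); print("roll",a,wa,b,wb,r(X),e)
u=cen(W,(0,230,60,310)); print("wrist roll px",u, r(proj(W,X)), r(proj(W,[X[0],X[1],.032])))
E
```

```text
hinge [0.3941 0.043 ]
Lp0 [0.4738 0.0093]
Lp1 [0.5388 0.0021]
Rp0 [0.4783 0.0611]
Rp1 [0.5437 0.0593]
Lb [ 0.6043 -0.028 ]
Lt [ 0.6373 -0.0206]
Rb [0.6159 0.0756]
Rt [0.6445 0.0626]
len 0.24777620515268528 yaw -0.08889107521340257
Lp0 [0.476  0.0352] 0.05194072623384645 -0.0950795307053328
Lp1 [0.5413 0.0307] 0.057473941370725826 -0.0834336615687011
Lb [0.6101 0.0238] 0.10429426720847466 -0.08867045508724881
Lt [0.6409 0.021 ] 0.08350246519754 -0.08889107521340257
roll [240.5 201. ] (10.0, 11.0) [379. 266.] (14.0, 14.0) [ 0.5915 -0.3201  0.0301] 0.00024191392461815573
wrist roll px (array([ 17. , 272.5]), (43.0, 34.0)) [  9.8308 273.4809] [  8.3525 274.3472]
```

Tongs hinge (0.394, 0.043), yaw -0.0885, so the grip point is at (0.509, 0.033). Roll at (0.5915, -0.320). Before planning I'll check how close the peeler is to the hinge end, then grasp.

>>> send_rows(
  motion=[
    [7, -4, -30, 0],
    [7, -4, -70, 0],
    [7, -4, -110, 0],
    [7, -4, -150, 0],
    [7, -4, -180, 0],
    [7, -4, -200, 0],
    [7, -4, -210, 0],
    [7, -4, -210, 0],
  ],
)

```text
t: 11.45
position: [0.5079, 0.0333, 0.0339]
orientation: [-0.135, -3.134, 0.001]
ft_force: [-0.7, -0.5, 0.0]
width: 0.0852
grip_force: 0.0
```

```bash
python3 - <<'E'
from h import *
S=dict(np.load("pics/s4.npz")); g=S["frame"].astype(int)
m=(g.max(2)<75).astype(np.uint8); q=big(m,(205,140,265,170)).reshape(-1,2)
P=np.array([plane(S,u,.01)[:2] for u in q]); print(P.min(0),P.max(0)); print(plane(S,(218,153),.01))
s=monitor.sense(); print({k:np.round(s[k],4) for k in ["t","position","orientation","ft_force","width"]})
E
```

```text
[ 0.34112881 -0.45166347] [ 0.36186504 -0.35655348]
[ 0.35192941 -0.50328765  0.01      ]
{'t': np.float64(11.45), 'position': array([0.5079, 0.0333, 0.0339]), 'orientation': array([-1.3490e-01, -3.1341e+00,  1.0000e-03]), 'ft_force': array([-0.6662, -0.509 ,  0.0356]), 'width': np.float64(0.0852)}
```

The peeler (y < -0.356) is clear of the hinge end. Going down to z = 0.023 and squeezing to 49 mm.

>>> send_rows(
  motion=[
    [0, 0, -6, 0],
    [0, 0, -10, 0],
    [0, 0, -11, 0],
    [0, 0, -11, 0],
  ],
)

```text
t: 11.78
position: [0.5097, 0.0327, 0.0257]
orientation: [0.138, 3.137, 0.001]
ft_force: [0.5, 0.5, -0.3]
width: 0.0855
grip_force: 0.0
```

>>> send_rows(
  motion=[
    [0, 0, 0, 0],
    [0, 0, 0, 0],
    [0, 0, 0, 0],
    [0, 0, 0, 0],
    [0, 0, 0, 0],
    [0, 0, 0, 0],
    [0, 0, 0, 0],
    [0, 0, 0, 0],
  ],
  jaw=0.15,
  grip_force=30,
)

```text
t: 12.45
position: [0.5108, 0.0332, 0.0268]
orientation: [0.136, 3.135, 0.002]
ft_force: [-2.0, 0.5, 10.4]
width: 0.0491
grip_force: 10.3
```

The fingertips press lightly on the table (10 N). That is relieved by lifting a little, then I'll check the hold.

>>> send_rows(
  motion=[
    [0, 0, 2, 0],
    [0, 0, 5, 0],
    [0, 0, 10, 0],
    [0, 0, 18, 0],
    [0, 0, 28, 0],
    [0, 0, 38, 0],
    [0, 0, 40, 0],
    [0, 0, 40, 0],
  ],
)

```text
t: 13.12
position: [0.51, 0.0326, 0.0663]
orientation: [0.138, 3.136, 0.001]
ft_force: [-0.4, -1.1, -0.8]
width: 0.0496
grip_force: 5.8
```

```bash
python3 - <<'E'
from h import *
c=wrist(); s=c["s"];print({k:np.round(s[k],4) for k in ["t","position","orientation","ft_force","torque","width","grip_force"]})
d=cam("side"); e=cam("scene")
for n,q in [("w5",c),("d5",d),("s5",e)]: np.savez(f"pics/{n}.npz",**{k:q[k] for k in["frame","K","R","t"]})
u=lambda f,w:cv2.resize(f[w[1]:w[3],w[0]:w[2]],(400,250),interpolation=cv2.INTER_CUBIC)
im=np.vstack([cv2.resize(c["frame"],(560,350)),np.hstack([u(d["frame"],(250,170,378,250)),u(e["frame"],(280,160,408,240))])[:,120:680]]); cv2.imwrite("pics/c5.png",im[:,:,::-1])
E
```

```text
{'t': np.float64(13.1167), 'position': array([0.51  , 0.0326, 0.0663]), 'orientation': array([1.3760e-01, 3.1361e+00, 1.1000e-03]), 'ft_force': array([-0.3975, -1.0753, -0.7588]), 'torque': array([ 0.0479, -0.0019, -0.0995]), 'width': np.float64(0.0496), 'grip_force': np.float64(5.8088)}
```

View pics/c5.png

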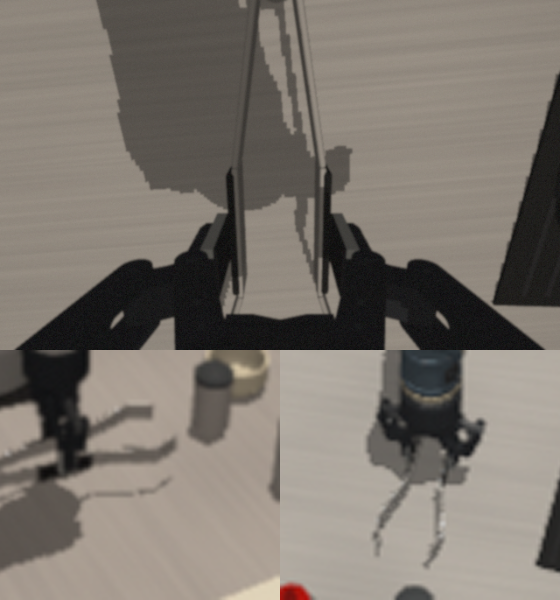

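The tongs hang level and still open in the gripper. The head tips are at crop pixels scene (375,555) and (430,565), side (175,440) and (152,410). I'll triangulate them for height and direction.

```bash
python3 - <<'E'
from h import *
L=lambda n:dict(np.load(f"pics/{n}.npz")); D,S=L("d5"),L("s5"); r=lambda v:np.round(v,4)
s=lambda x,y:((x-280)*.32+280,(y-350)*.32+160); s=lambda x,y:((x+120-400)*.32+280,(y-350)*.32+160); d=lambda x,y:((x+120)*.32+250,(y-350)*.32+170)
a,e=tri(S,s(375,555),D,d(175,440)); b,f=tri(S,s(430,565),D,d(152,410)); print(r(a),e,r(b),f,(a+b)/2)
a,e=tri(S,s(381,532),D,d(158,455)); b,f=tri(S,s(439,542),D,d(125,412)); print(r(a),e,r(b),f,(a+b)/2)
t=np.array([.394,.043]); g=np.array([np.cos(.0885),-np.sin(.0885)])
print("pred tip",t+.249*g,"heads",t+.222*g)
E
```

```text
[ 0.6548 -0.0062  0.0426] 0.01266140428352811 [0.6581 0.062  0.04  ] 0.0058629002225509905 [0.65647712 0.02789643 0.04127917]
[ 0.6232 -0.0097  0.0371] 0.0007400624774753278 [0.6249 0.0688 0.0437] 0.008325185391540087 [0.62405943 0.0295899  0.04035333]
pred tip [0.64202552 0.02099225] heads [0.61513119 0.02337864]
```

The picks are coarse, but height and direction agree to about 10 mm. I'll lift and carry to above the roll, then compare there.

>>> send_rows(
  motion=[
    [0, 0, 8, 0],
    [0, 0, 22, 0],
    [0, -5, 38, 0],
    [-1, -15, 50, 0],
    [-2, -30, 58, 0],
    [-4, -50, 60, 0],
    [-5, -72, 60, 0],
    [-7, -96, 60, 0],
  ],
)

```text
t: 13.93
position: [0.5023, -0.0638, 0.1255]
orientation: [0.136, 3.138, 0.001]
ft_force: [0.3, -1.0, -1.7]
width: 0.049
grip_force: 5.8
```

>>> send_rows(
  motion=[
    [-2, -24, 0, 0],
    [-4, -48, 0, 0],
    [-5, -72, 0, 0],
    [-7, -96, 0, 0],
    [-9, -120, 0, 0],
    [-11, -144, 0, 0],
    [-12, -168, 0, 0],
    [-14, -190, 0, 0],
  ],
)

```text
t: 14.6
position: [0.4879, -0.255, 0.1252]
orientation: [-0.139, -3.138, 0.0]
ft_force: [0.3, -0.2, -1.1]
width: 0.0491
grip_force: 5.8
```

>>> send_rows(
  motion=[
    [-1, -20, 0, 0],
    [-2, -36, 0, 0],
    [-3, -47, 0, 0],
    [-4, -54, 0, 0],
    [-4, -57, 0, 0],
    [-4, -57, 0, 0],
    [-4, -57, 0, 0],
  ],
)

```text
t: 15.18
position: [0.4845, -0.3094, 0.1249]
orientation: [-0.136, -3.138, -0.002]
ft_force: [0.7, 0.9, -0.7]
width: 0.0492
grip_force: 5.8
```

```bash
python3 - <<'E'
from h import *
s=monitor.sense();print({k:np.round(s[k],4) for k in ["t","position","orientation","joint_positions","ft_force","torque","width","grip_force"]})
d=cam("side"); e=cam("scene"); w=wrist()
for n,q in [("d6",d),("s6",e),("w6",w)]: np.savez(f"pics/{n}.npz",**{k:q[k] for k in["frame","K","R","t"]})
u=lambda f,w:cv2.resize(f[w[1]:w[3],w[0]:w[2]],None,fx=6,fy=6,interpolation=cv2.INTER_CUBIC)
X=[.5915,-.32,.032]; print(proj(d,X),proj(e,X))
im=np.hstack([u(d["frame"],(335,200,400,295)),u(e["frame"],(205,145,270,240))]); cv2.imwrite("pics/c6.png",im[:,:,::-1])
E
```

```text
{'t': np.float64(15.1833), 'position': array([ 0.4845, -0.3094,  0.1249]), 'orientation': array([-1.3600e-01, -3.1383e+00, -1.5000e-03]), 'joint_positions': array([ 0.2365,  0.4603,  0.3391,  1.9122, -0.2077,  0.8037,  2.1722]), 'ft_force': array([ 0.7343,  0.8671, -0.7008]), 'torque': array([-0.0273,  0.0224, -0.0444]), 'width': np.float64(0.0492), 'grip_force': np.float64(5.81)}
[379.07090548 265.59907265] [240.4648303  200.75379157]
```

View pics/c6.png

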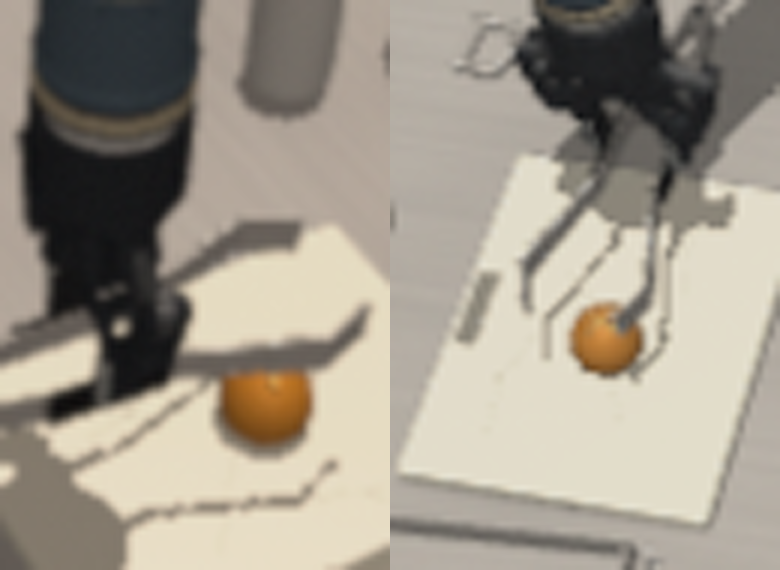

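Side crop: the near head's bend is at (328,355) and tip at (366,315), the far tip at (297,237), with the roll at (266,400). Scene crop: head tips at (527,295) and (624,320), the roll at (607,338). I'll triangulate and compare with prediction.

```bash
python3 - <<'E'
from h import *
L=lambda n:dict(np.load(f"pics/{n}.npz")); D,S=L("d6"),L("s6"); r=lambda v:np.round(v,4)
s=lambda x,y:(205+(x-390)/6-.4,145+y/6-.4); d=lambda x,y:(335+x/6-.4,200+y/6-.4)
for n,a,b in [("Ltip",s(527,295),d(366,317)),("Rtip",s(624,320),d(297,237)),("Lbend",s(526,272),d(328,355)),("Rbend",s(651,293),d(240,236))]:
    X,e=tri(S,a,D,b); print(n,r(X),round(e,4))
p=np.array([.4845,-.3094]); g=np.array([np.cos(.0885),-np.sin(.0885)]);n=np.array([-g[1],g[0]])
for nm,x,w in [("heads",107,42),("tips",134,31)]:
  for sg in (-1,1):
    q=p+g*x/1e3+n*sg*w/1e3; print(nm,sg,r(q),[r((proj(S,[*q,z])-[205,145]+.4)*6+[390,0]) for z in (.1,.11,.122)],[r((proj(D,[*q,z])-[335,200]+.4)*6) for z in (.1,.11,.122)])
E
```

```text
Ltip [ 0.6159 -0.3515  0.1143] 0.0057
Rtip [ 0.6205 -0.2857  0.1081] 0.0068
Lbend [ 0.5918 -0.3594  0.1056] 0.0002
Rbend [ 0.5959 -0.2728  0.1079] 0.0031
heads -1 [ 0.5874 -0.3607] [array([527.9813, 270.6818]), array([524.5079, 262.5941]), array([520.2859, 252.7635])] [array([320.6051, 367.3921]), array([322.9846, 354.0571]), array([325.8765, 337.8503])]
heads 1 [ 0.5948 -0.277 ] [array([645.5128, 298.1477]), array([642.7011, 290.1523]), array([639.2832, 280.4327])] [array([238.4724, 251.5001]), array([240.2817, 238.1981]), array([242.4793, 222.0418])]
tips -1 [ 0.6152 -0.3521] [array([527.5311, 307.6035]), array([524.0196, 299.6511]), array([519.7508, 289.9836])] [array([356.4078, 335.6105]), array([358.9579, 322.2813]), array([362.0567, 306.0845])]
tips 1 [ 0.6207 -0.2904] [array([614.9665, 328.2711]), array([611.9512, 320.3905]), array([608.2853, 310.8096])] [array([294.4897, 251.2721]), array([296.6057, 237.9736]), array([299.1757, 221.8217])]
```

Measured heads midpoint is about (0.593, -0.317) with the underside near z = 0.098, matching prediction. I'll shift (-1, -3) and go down 77 mm around the roll.

>>> send_rows(
  motion=[
    [-1, -3, -5, 0],
    [-1, -3, -15, 0],
    [-1, -3, -27, 0],
    [-1, -3, -40, 0],
    [-1, -3, -52, 0],
    [-1, -3, -64, 0],
    [-1, -3, -72, 0],
    [-1, -3, -77, 0],
  ],
)

```text
t: 16.0
position: [0.4825, -0.3131, 0.0462]
orientation: [-0.138, -3.136, -0.002]
ft_force: [0.5, -0.0, -1.9]
width: 0.0493
grip_force: 5.8
```

>>> send_rows(
  motion=[
    [0, 0, 0, 0],
    [0, 0, 0, 0],
  ],
)

```text
t: 16.17
position: [0.4833, -0.3137, 0.0479]
orientation: [-0.138, -3.138, -0.0]
ft_force: [-0.3, -0.9, -1.7]
width: 0.049
grip_force: 5.8
```

```bash
python3 - <<'E'
from h import *
s=monitor.sense();print({k:np.round(s[k],4) for k in ["t","position","ft_force","torque","width","grip_force"]})
d=cam("side"); e=cam("scene")
u=lambda f,w:cv2.resize(f[w[1]:w[3],w[0]:w[2]],None,fx=6,fy=6,interpolation=cv2.INTER_CUBIC)
im=np.hstack([u(d["frame"],(335,200,400,295)),u(e["frame"],(205,145,270,240))]); cv2.imwrite("pics/c7.png",im[:,:,::-1])
E
```

```text
{'t': np.float64(16.1667), 'position': array([ 0.4833, -0.3137,  0.0479]), 'ft_force': array([-0.3243, -0.8984, -1.6787]), 'torque': array([ 0.0001, -0.0268, -0.0092]), 'width': np.float64(0.049), 'grip_force': np.float64(5.8103)}
```

View pics/c7.png

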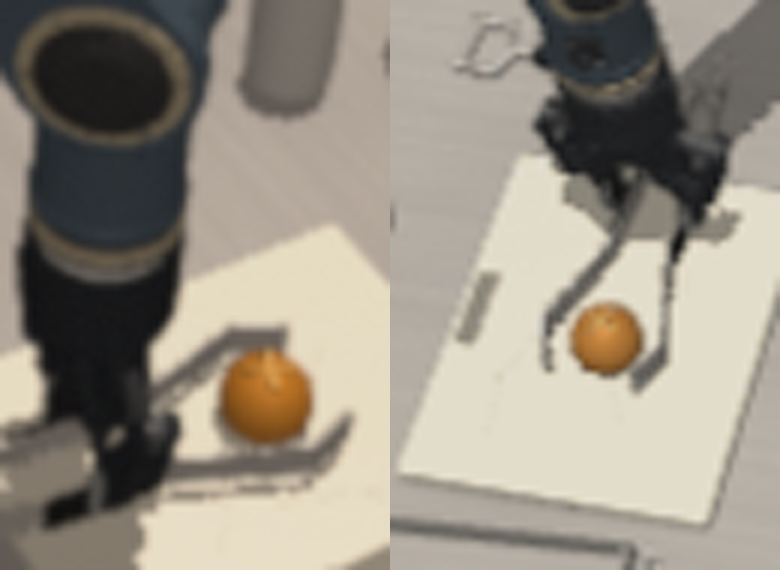

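The roll sits between the heads, with the tongs just above the board. Closing in steps.

>>> send_rows(
  motion=[
    [0, 0, 0, 0],
    [0, 0, 0, 0],
    [0, 0, 0, 0],
    [0, 0, 0, 0],
    [0, 0, 0, 0],
  ],
  jaw=-0.1,
)

```text
t: 16.68
position: [0.4833, -0.3135, 0.0482]
orientation: [0.138, 3.138, 0.0]
ft_force: [0.4, -0.2, -1.1]
width: 0.0385
grip_force: 8.0
```

>>> send_rows(
  motion=[
    [0, 0, 0, 0],
    [0, 0, 0, 0],
    [0, 0, 0, 0],
    [0, 0, 0, 0],
    [0, 0, 0, 0],
    [0, 0, 0, 0],
    [0, 0, 0, 0],
    [0, 0, 0, 0],
  ],
  jaw=-0.6,
)

```text
t: 17.35
position: [0.4833, -0.3135, 0.048]
orientation: [-0.138, -3.139, -0.0]
ft_force: [1.4, 0.3, -0.8]
width: 0.033
grip_force: 29.8
```

Stopped by the roll at 33 mm with 30 N, as expected. Lifting 140 mm.

>>> send_rows(
  motion=[
    [0, 0, 2, 0],
    [0, 0, 6, 0],
    [0, 0, 12, 0],
    [0, 0, 22, 0],
    [0, 0, 34, 0],
    [0, 0, 48, 0],
    [0, 0, 62, 0],
    [0, 0, 76, 0],
  ],
)

```text
t: 18.02
position: [0.4834, -0.3137, 0.126]
orientation: [0.138, 3.137, -0.001]
ft_force: [0.1, -0.1, -1.5]
width: 0.0335
grip_force: 30.0
```

>>> send_rows(
  motion=[
    [0, 0, 14, 0],
    [0, 0, 28, 0],
    [0, 0, 40, 0],
    [0, 0, 50, 0],
    [0, 0, 57, 0],
    [0, 0, 62, 0],
    [0, 0, 64, 0],
    [0, 0, 64, 0],
  ],
)

```text
t: 18.68
position: [0.4833, -0.3135, 0.1882]
orientation: [0.138, 3.138, 0.0]
ft_force: [0.3, -0.3, -1.2]
width: 0.0331
grip_force: 30.0
```

>>> send_rows(
  motion=[
    [0, 0, 0, 0],
    [0, 0, 0, 0],
    [0, 0, 0, 0],
    [0, 0, 0, 0],
    [0, 0, 0, 0],
    [0, 0, 0, 0],
  ],
)

```text
t: 19.18
position: [0.4832, -0.3135, 0.1878]
orientation: [-0.138, -3.138, -0.0]
ft_force: [-0.7, 1.1, -1.0]
width: 0.0333
grip_force: 29.9
```

```bash
python3 - <<'E'
from h import *
s=monitor.sense();print({k:np.round(s[k],4) for k in ["t","position","ft_force","width","grip_force"]})
d=cam("side"); e=cam("scene")
def cen(c,win):
    h=cv2.cvtColor(c["frame"],cv2.COLOR_RGB2HSV); m=((h[...,0]<20)&(h[...,1]>110)).astype(np.uint8)
    (x,y),w,_=cv2.minAreaRect(big(m,win)); return np.array([x,y]),w
a,wa=cen(e,(215,150,265,215)); b,wb=cen(d,(360,190,400,285)); X,er=tri(e,a,d,b); print("roll",wa,wb,X.round(4),er)
E
```

```text
{'t': np.float64(19.1833), 'position': array([ 0.4832, -0.3135,  0.1878]), 'ft_force': array([-0.6916,  1.0818, -0.9511]), 'width': np.float64(0.0333), 'grip_force': np.float64(29.9486)}
roll (9.899494171142578, 12.020814895629883) (12.159199714660645, 16.277639389038086) [ 0.5919 -0.3197  0.177 ] 0.005405205764759413
```

The roll is at z of about 0.17, over 10 cm above the board and steady, so I'm handing in.

```bash
python3 -c "
from station import job
print(job.finish_job())"
```

```text
the job is handed in; nothing more can be done
None
```

The cover is standing on the mat, and at hand-in (about 19 s on the robot's clock) the tongs were holding the roll steady roughly 14 cm up, clear of the board; the job is handed in, but no verdict was returned.

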